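Close the row of flip-top sample vials

ROBOT

A 7-joint arm with a two-finger parallel gripper is mounted at the origin on a cart in front of the work surface, level with it; the furniture and walls round the work are solid. World frame = base frame: x ahead of the robot, y to its left, z up, the work surface at z = 0. Lengths are in mm, angles in rad, forces in N, time in s.
With the tool pointing down it reaches from about 425 to 875 mm from the base axis. Payload 4.7 kg.
Tool frame: the origin (TCP) lies midway between the tips of the shut fingers; the grasp point (between the pads) lies 19 mm behind it; z points along the fingers, y is the line along which they close (so a half turn about z gives the same grasp; the last joint's range is limited). The gripper opens to 87 mm and grips with 3 to 60 N. Pads are 19 mm wide; open, the fingers measure 117 mm over their backs; the gripper's body (75 mm by 190 mm) begins 51 mm behind the grasp point.
Start: joints at [-1.152, 0.321, -0.07, 1.45, 0.023, 1.371, -0.057], TCP at [256.021, 597.477, 222.587] pointing down, gripper open.
Joint ranges: [-2.86, 2.86], [-0.3, 2.09], [-1.38, 1.24], [0.06, 2.45], [-1.56, 4.7], [0.09, 2.05], [-2.69, 2.69]. Speed limits (rad/s): [2.57, 2.57, 3.14, 3.14, 3.14, 3.14, 3.14].

INTERFACE

Orientations are given as [roll, pitch, yaw] about the fixed x, y, z axes, in that order (R = Rz(yaw) Ry(pitch) Rx(roll)).
In Python, from plant import robot, imaging, workorder gives the robot as it stands. The module is installed in compiled form; this text tells all that it offers.
- The arm moves only by the tool servo_tool, never from a script. Its argument "motion" is a list of rows, each an object of numbers: "rx", "ry", "rz": the turn, a rotation vector about the tool's x, y, z in rad; "x", "y", "z": the shift along the tool's x, y, z in mm; "hand": the finger opening in mm, from 0 to 87. In form: [{"rx": .., "ry": .., "rz": .., "x": .., "y": .., "z": .., "hand": ..}, ...]. A call has 1 to 12 rows; each row is the pose to reach, as a shift and turn from the pose commanded when the call began, along the tool's axes at that moment; what a row does not reach only later rows make up. A row lasts 1/8 s, in which the tool goes at most 62.5 mm and 10.7 degrees, less where a joint would pass 70% of its speed; a pose out of reach is approached as far as the arm can. A call with a gripper value outside its range is refused whole. The fingers move at their own pace and stop on an object; the grip force is fixed at half the most. Time passes only in rows, so rows that repeat a pose let the fingers close. It gives the time, the measured TCP pose, the force, the opening and the grip force at its end, in the units of the state.
- robot.observe(): the state, without advancing time (a new reading comes with each control period).
- imaging.snapshot(name): name is "side" or "top" or "wrist"; returns a dict with "color" (480x640x3 uint8, red, green, blue), "mtx" (3x3 intrinsics, pixels), "eye" and "attitude" of the camera in the world. Camera axes: x right, y up, looking along -z (the intrinsics and any distortion apply to the point x, -y, -z); pixel columns grow to the right and rows downward; lengths in mm; the calibration is good to about 2 mm. The wrist camera is an equidistant fisheye: a pixel r from the principal point sees the ray r / f radians off the axis. A picture is of the moment at which its call begins. There is no depth.
- workorder.hand_in(): hands the job in; it is judged then, once.
The state is a dict: "t": time; "q": joint angles; "qvel": joint speeds; "joint_efforts": joint torques, N m; "tcp_pos": TCP position; "orientation": TCP orientation; "ft_force": force on the tool from outside, world axes, zero at the start; "wrist_torque": the same for the moment, N m; "grip_width": finger opening in mm; "grip_force": force on a finger pad.
Only numpy, scipy, OpenCV 4.12 (cv2) and the standard library are available. Lean on these libraries where they do the work, as an engineer would, in place of code of your own. Each camera call takes 0.05 s, during which the arm holds its last target. There are 200 camera calls.

TASK

The flip-top lids of the five sample vials in the aluminium block stand open, all hinged on the same side. Begin at the end of the row where the hinge is on the outer side and run a fingertip lightly along the row, so that the lids fold over one after another from that end to the other, and press them down until every lid lies shut, flat on its vial. Touch only: do not pick the block up, push it out of its place or press hard on it, and leave the tape roll, the scissors and the loose capped vial alone.

Things in the scene. Friction and masses are not known exactly. Their poses are not given: they have to be found in the camera images.
- sample_block: bright aluminium block, 56 x 224 mm, 43 mm high with its rubber feet, about 1.1 kg, loose on the table, with five translucent vials (28 mm wide, flange 33 mm, rims 66 mm above the table) fixed tight in it in a row. Origin: centre of the underside; z up. The row runs along the block's y: vial axes at x = 0, y = -88, -44, 0, 44, 88 mm. Open lids reach up to 107 mm above the table
- first_vial (a point): centre of the rim of the vial at y = -88 mm, the end where the hinge is on the outer side; axes as the block's. Each lid's hinge axis is parallel to the block's x, level with the rim, 18.5 mm on the -y side of its vial's axis. A fingertip moving towards the block's +y above the rims folds the lids shut; moving towards -y it would catch and open them
- last_vial (a point): centre of the rim of the vial at y = +88 mm, the other end of the row. Each lid is a stiff white plastic disc 33 mm across and 4.5 mm thick with a 13 mm wide thumb tab; shut, it reaches 40.5 mm from its hinge axis towards +y, tab included, and its top is 4.5 mm above the rim (70.5 mm above the table)
- lid_1 (a joint): hinge angle of the lid at y = -88 mm, the first of the row (rad): 0 = shut flat, 1.57 = upright, greater = leaning away from its vial, 2.0 = limit. Stiff hinge without spring (about 0.03 N m): the lid stays where it is left
- lid_2 (a joint): the same for the lid at y = -44 mm
- lid_3 (a joint): the same for the lid at y = 0 (middle)
- lid_4 (a joint): the same for the lid at y = +44 mm
- lid_5 (a joint): the same for the lid at y = +88 mm, the last of the row
- tape_roll: roll of tan tape lying flat, 98 mm across, 25 mm high, loose; origin at the centre of its underside. Leave alone
- scissors: red-handled scissors lying flat, 87 x 199 x 9 mm, loose; origin at the middle of the underside, handles towards its +y. Leave alone
- capped_vial: small glass vial with a white cap, 23 mm wide, 48 mm high, standing loose on the table beside the block; origin at the centre of its underside. Leave alone

How it is judged (in metres and radians):
On the way, in this order (a step that is already met when the one before it is completed fails the run):
1. the first lid is folded over (under 0.7 rad) while the third, fourth and fifth still stand open (over 0.9 rad) (value of joint lid_1 below 0.7 rad and value of joint each of lid_3, lid_4, lid_5 above 0.9 rad).
2. the second and third lids are folded over too (under 0.7 rad) while the fifth still stands open (over 0.9 rad) (value of joint each of lid_1, lid_2, lid_3 below 0.7 rad and value of joint lid_5 above 0.9 rad).
3. all five lids are folded over (under 0.7 rad) (value of joint each of lid_1, lid_2, lid_3, lid_4, lid_5 below 0.7 rad).
At the end, for the whole second after the job is handed in: All five lids shut to within 0.07 rad (tab edge within 3 mm of fully down); the block standing flat and at rest on the table within 30 mm of where it stood (value of joint each of lid_1, lid_2, lid_3, lid_4, lid_5 below 0.07 rad and distance of sample_block from where it was at the start of the episode below 0.03 m and height (world z) of sample_block below 0.005 m and angle between sample_block's own z axis and vertical below 0.05 rad and linear speed of sample_block below 0.01 m/s); the robot touches nothing.
It fails at once if the block is picked up (5 mm or more off the table) or tipped (over 0.2 rad) (height (world z) of sample_block above 0.005 m or angle between sample_block's own z axis and vertical above 0.2 rad).
It fails at once if the block is pushed more than 30 mm from where it stood (distance of sample_block from where it was at the start of the episode above 0.03 m).
It fails at once if the fingers press on the block, its vials or lids with more than 30 N (contact force between the fingers and sample_block above 30 N).
It fails at once if the tape roll, the scissors or the loose capped vial is moved more than 20 mm (distance of any of tape_roll, scissors, capped_vial from where it was at the start of the episode above 0.02 m).
It also fails if it takes over 58 s, if anything falls off the work surface, if the arm or the gripper's body presses on something with over 40 N, if the wrist force passes 120 N, or if a joint passes its speed limit or range.

## Working session

There is one attempt and no reset: what is moved stays moved. The work goes in short steps, Python scripts to look and compute and a tool call to move; the robot and the scene stay as the last step left them, time stands still between calls to the robot, and variables do not carry over. Pictures are saved under pics/ and viewed, at most 10 in all, crops included, and the job is handed in when it is done.

Besides the shell and the picture viewer there is one more tool, called by a JSON object that holds its "op" and its "data", one argument or row to a line. servo_tool: Moves the arm, as the interface text tells. Its arguments: {"type":"object","properties":{"motion":{"type":"array","items":{"type":"object","properties":{"rx":{"type":"number"},"ry":{"type":"number"},"rz":{"type":"number"},"x":{"type":"number"},"y":{"type":"number"},"z":{"type":"number"},"hand":{"type":"number"}}}}},"required":["motion"]}

```bash
mkdir -p pics; python3 - <<'E'
from plant import robot, imaging
import cv2
print(robot.observe())
for n in ("top","side"):
    s=imaging.snapshot(n); cv2.imwrite(f"pics/{n}0.png",s["color"][:,:,::-1]); print(n,s["mtx"],s["eye"],s["attitude"])
E
```

```text
{'t': 0.0, 'q': array([-1.15186947,  0.32183692, -0.07007284,  1.45169106,  0.02260026,
        1.37081468, -0.05690432]), 'qvel': array([-9.02021687e-04,  2.26653168e-04, -1.42802219e-04,  4.29550603e-04,
       -1.84172702e-04, -1.52433495e-05,  1.55704919e-04]), 'joint_efforts': array([ 1.85775007e-04, -4.91292751e+01, -4.03902456e-01, -3.12518835e+01,
       -6.39309967e-02,  4.43001674e-02,  2.03352815e-04]), 'tcp_pos': array([255.83814273, 596.9148001 , 221.44433851]), 'orientation': array([-3.13963221e+00,  1.04179521e-04,  2.73678127e+00]), 'ft_force': array([ 0.14904185, -0.55407313,  1.02931463]), 'wrist_torque': array([ 0.04232318, -0.00327868, -0.06350869]), 'grip_force': 0.0, 'grip_width': 87.16690086402784}
top [[510.43007151   0.         310.61878155]
 [  0.         510.43007151 232.70540022]
 [  0.           0.           1.        ]] [ 258.08890036   76.97895556 1104.77920132] [ 0.20765005  0.00587158 -1.58979804]
side [[447.20132265   0.         320.79386103]
 [  0.         447.20132265 243.85389278]
 [  0.           0.           1.        ]] [ 331.17324478 -713.59973031  390.76156837] [ 1.17700534  0.01887847 -0.2011848 ]
```

View pics/top0.png

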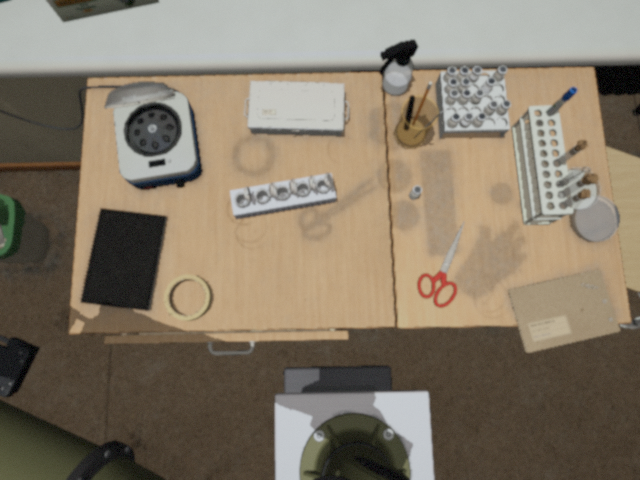

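View pics/side0.png

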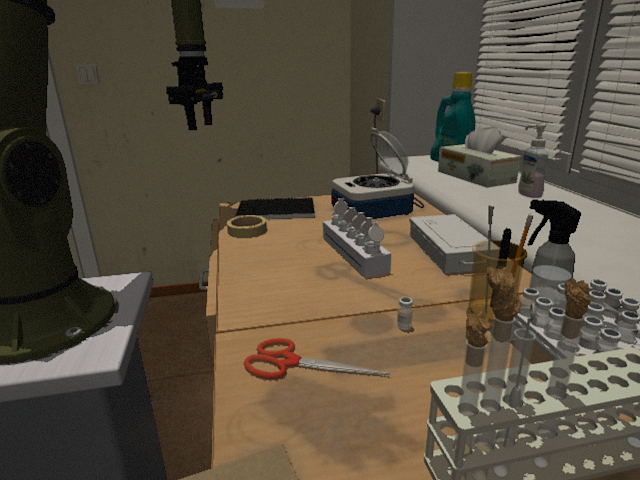

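The top view shows the block at about (284,194), with its row tilted slightly. The capped vial is at (416,192), the scissors at (440,275) and the tape at (187,297). I'll enlarge the block in both views.

```bash
python3 - <<'E'
import cv2, numpy as np
a=cv2.imread("pics/top0.png")[160:230,215:350]; b=cv2.imread("pics/side0.png")[190:285,310:400]
a=cv2.resize(a,None,fx=5.9,fy=5.9,interpolation=cv2.INTER_CUBIC)
cv2.imwrite("pics/topc.png",a)
b=cv2.resize(b,None,fx=6,fy=6,interpolation=cv2.INTER_CUBIC)
cv2.imwrite("pics/sidec.png",b); print(a.shape,b.shape)
E
```

```text
(413, 796, 3) (570, 540, 3)
```

View pics/topc.png

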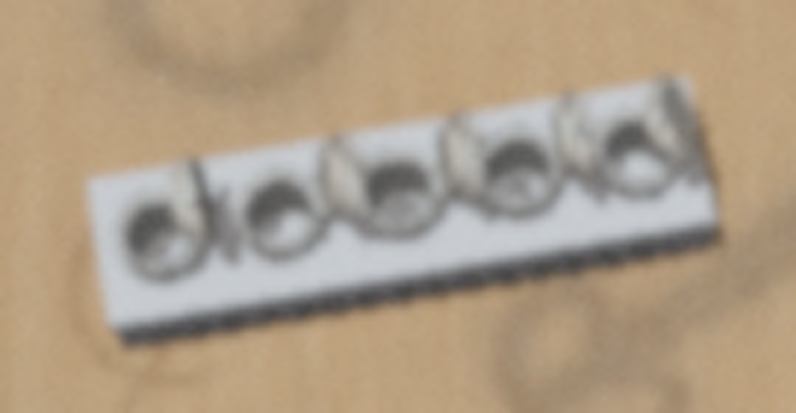

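View pics/sidec.png

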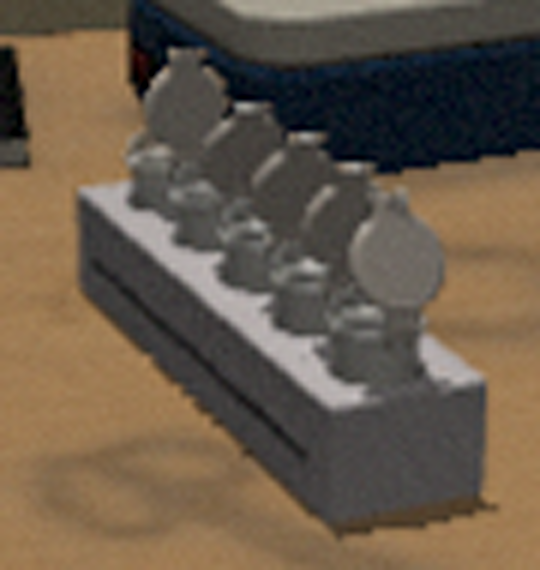

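The top crop shows the block's upper face with corners at about (90,180), (688,78), (718,232) and (115,328). The lids stand on the right of each vial, which is world -y, so the first vial is at the right-hand end. I'll fit the block pose from these corners.

```bash
cat > h.py <<'E'
import numpy as np
from scipy.spatial.transform import Rotation as R
from scipy.optimize import least_squares
K={"top":(510.43,310.619,232.705,[258.089,76.979,1104.779],[0.20765005,0.00587158,-1.58979804]),
"side":(447.201,320.794,243.854,[331.173,-713.6,390.762],[1.17700534,0.01887847,-0.2011848])}
def proj(P,c):
    f,cx,cy,e,a=K[c]; p=R.from_euler("xyz",a).inv().apply(np.atleast_2d(P)-e)
    return np.c_[cx+f*p[:,0]/-p[:,2], cy-f*p[:,1]/-p[:,2]]
def ray(px,z,c):
    f,cx,cy,e,a=K[c]; d=R.from_euler("xyz",a).apply([(px[0]-cx)/f,-(px[1]-cy)/f,-1]); e=np.array(e)
    return e+d*(z-e[2])/d[2]
E
python3 - <<'E'
from h import *
tc=np.array([[90,180],[688,78],[718,232],[115,328]])
tp=(tc+.5)/5.9-.5+[215,160]
L=np.array([[28,112,43],[28,-112,43],[-28,-112,43],[-28,112,43.]])
# side: top corners far-left, near-left, near-right
sc=np.array([[80,190],[330,408],[485,380]]); sp=(sc+.5)/6-.5+[310,190]
def W(p,P): return R.from_euler("z",p[2]).apply(P)+[p[0],p[1],0]
ft=lambda p:(proj(W(p,L),"top")-tp)
fs=lambda p:(proj(W(p,L[[3,2,1]]),"side")-sp)
for n,f in (("top",lambda p:ft(p).ravel()),("side",lambda p:fs(p).ravel()),("both",lambda p:np.r_[ft(p).ravel(),fs(p).ravel()])):
    r=least_squares(f,[600,100,.15]); print(n,r.x,np.round(r.fun,1))
p=r.x
for y in (-106.5,-88,0,88,135): print(y,W(p,[[0,y,66]]))
print("capped",ray((416,190),40,"top"))
E
```

```text
top [5.68198994e+02 1.37037857e+02 1.50179151e-01] [ 0.1  0.3  0.5  0.7  0.  -0.9 -0.6 -0.1]
side [5.68735390e+02 1.36615974e+02 1.50455522e-01] [-0.1 -0.5 -0.3  0.1  0.4  0.1]
both [5.68472077e+02 1.36930260e+02 1.51037341e-01] [ 0.1  0.2  0.6  0.6  0.1 -1.1 -0.6 -0.2 -0.3 -0.5 -0.4  0.   0.3  0.1]
-106.5 [[584.49646618  31.64270631  66.        ]]
-88 [[581.71288691  49.93209358  66.        ]]
0 [[568.47207739 136.93026001  66.        ]]
88 [[555.23126788 223.92842645  66.        ]]
135 [[548.15947189 270.39335625  66.        ]]
capped [ 572.45740533 -151.18962061   40.        ]
```

Both cameras agree that the block is at (568.5, 136.9) with yaw 0.151. I'll approach with the tool x axis along the row, starting 150 mm on the -y side, with the fingers shut.

```bash
cat >> h.py <<'E'
def blk(x,y,z,B=(568.5,136.9,.151)): return R.from_euler("z",B[2]).apply([x,y,z])+[B[0],B[1],0]
def shift(tgt,yaw=1.7218):
    from plant import robot
    s=robot.observe(); r0=R.from_euler("xyz",s["orientation"]); r1=R.from_euler("xyz",[np.pi,0,yaw])
    print("t",s["t"],"shift",np.round(r0.inv().apply(tgt-s["tcp_pos"]),1),"turn",np.round((r0.inv()*r1).as_rotvec(),4),"F",np.round(s["ft_force"],1),"hand",s["grip_width"])
    b=R.from_euler("z",-.151).apply(s["tcp_pos"]-[568.5,136.9,0]); print("in block",np.round(b,1))
E
python3 -c "
from h import *
shift(blk(0,-152,200))"
```

```text
t 0.1 shift [-548.8 -428.9   22.4] turn [-1.500e-03  1.000e-03  1.015e+00] F [0.2 0.2 0.1] hand 86.89472572567125
in block [-239.9  501.9  221.6]
```

{"op": "servo_tool", "data": {
  "motion": [
    {"x":-14,"y":-11,"z":0,"rz":0.025,"hand":0},
    {"x":-42,"y":-33,"z":0,"rz":0.08,"hand":0},
    {"x":-74,"y":-58,"z":0,"rz":0.14,"hand":0},
    {"x":-106,"y":-83,"z":0,"rz":0.2,"hand":0},
    {"x":-140,"y":-109,"z":0,"rz":0.26,"hand":0},
    {"x":-174,"y":-136,"z":0,"rz":0.32,"hand":0},
    {"x":-208,"y":-163,"z":0,"rz":0.38,"hand":0},
    {"x":-242,"y":-189,"z":0,"rz":0.45,"hand":0},
    {"x":-276,"y":-216,"z":0,"rz":0.51,"hand":0},
    {"x":-308,"y":-241,"z":0,"rz":0.57,"hand":0},
    {"x":-328,"y":-256,"z":0,"rz":0.61,"hand":0},
    {"x":-330,"y":-258,"z":0,"rz":0.612,"hand":0}
  ]
}}

```text
$.motion[0]: bad value
```

```bash
python3 -c "
from h import *
shift(blk(0,-152,200))"
```

```text
t 0.1 shift [-548.8 -428.9   22.4] turn [-1.500e-03  1.000e-03  1.015e+00] F [0.2 0.2 0.1] hand 86.89472572567125
in block [-239.9  501.9  221.6]
```

{"op": "servo_tool", "data": {
  "motion": [
    {"rx":0,"ry":0,"x":-14,"y":-11,"z":0,"rz":0.025,"hand":0},
    {"rx":0,"ry":0,"x":-42,"y":-33,"z":0,"rz":0.08,"hand":0},
    {"rx":0,"ry":0,"x":-74,"y":-58,"z":0,"rz":0.14,"hand":0},
    {"rx":0,"ry":0,"x":-106,"y":-83,"z":0,"rz":0.2,"hand":0},
    {"rx":0,"ry":0,"x":-140,"y":-109,"z":0,"rz":0.26,"hand":0},
    {"rx":0,"ry":0,"x":-174,"y":-136,"z":0,"rz":0.32,"hand":0},
    {"rx":0,"ry":0,"x":-208,"y":-163,"z":0,"rz":0.38,"hand":0},
    {"rx":0,"ry":0,"x":-242,"y":-189,"z":0,"rz":0.45,"hand":0},
    {"rx":0,"ry":0,"x":-276,"y":-216,"z":0,"rz":0.51,"hand":0},
    {"rx":0,"ry":0,"x":-308,"y":-241,"z":0,"rz":0.57,"hand":0},
    {"rx":0,"ry":0,"x":-328,"y":-256,"z":0,"rz":0.61,"hand":0},
    {"rx":0,"ry":0,"x":-330,"y":-258,"z":0,"rz":0.612,"hand":0}
  ]
}}

```text
t: 1.6
tcp_pos: [458.4, 228.5, 222.6]
orientation: [3.141, -0.0, 2.121]
ft_force: [-0.5, 0.8, -0.3]
grip_width: 0.4
grip_force: 0.0
```

```bash
python3 -c "
from h import *
shift(blk(0,-152,200))"
```

```text
t 1.6 shift [-275.7  -13.2   22.6] turn [ 2.000e-04 -2.000e-04  3.992e-01] F [-0.5  0.8 -0.3] hand 0.3963943799690722
in block [-95.1 107.1 222.6]
```

{"op": "servo_tool", "data": {
  "motion": [
    {"rx":0,"ry":0,"x":-10,"y":0,"z":0,"rz":0.015,"hand":0},
    {"rx":0,"ry":0,"x":-35,"y":-2,"z":2,"rz":0.05,"hand":0},
    {"rx":0,"ry":0,"x":-65,"y":-3,"z":5,"rz":0.1,"hand":0},
    {"rx":0,"ry":0,"x":-95,"y":-4,"z":7,"rz":0.14,"hand":0},
    {"rx":0,"ry":0,"x":-125,"y":-6,"z":10,"rz":0.18,"hand":0},
    {"rx":0,"ry":0,"x":-155,"y":-7,"z":12,"rz":0.22,"hand":0},
    {"rx":0,"ry":0,"x":-185,"y":-9,"z":15,"rz":0.27,"hand":0},
    {"rx":0,"ry":0,"x":-215,"y":-10,"z":17,"rz":0.31,"hand":0},
    {"rx":0,"ry":0,"x":-245,"y":-12,"z":20,"rz":0.35,"hand":0},
    {"rx":0,"ry":0,"x":-266,"y":-13,"z":22,"rz":0.385,"hand":0},
    {"rx":0,"ry":0,"x":-276,"y":-13,"z":22,"rz":0.399,"hand":0},
    {"rx":0,"ry":0,"x":-276,"y":-13,"z":22,"rz":0.399,"hand":0}
  ]
}}

```text
t: 3.1
tcp_pos: [592.1, -11.4, 200.5]
orientation: [-3.141, -0.0, 1.725]
ft_force: [0.4, 0.8, -0.1]
grip_width: 0.3
grip_force: 0.0
```

```bash
python3 -c "
from h import *
shift(blk(0,-152,84))"
```

```text
t 3.1 shift [ -1.9  -1.  116.5] turn [-0.0003 -0.0001  0.0034] F [ 0.4  0.8 -0.1] hand 0.3253359580011858
in block [   1.  -150.1  200.5]
```

{"op": "servo_tool", "data": {
  "motion": [
    {"rx":0,"ry":0,"x":0,"y":-1,"z":10,"rz":0.003,"hand":0},
    {"rx":0,"ry":0,"x":0,"y":-1,"z":35,"rz":0.003,"hand":0},
    {"rx":0,"ry":0,"x":0,"y":-1,"z":65,"rz":0.003,"hand":0},
    {"rx":0,"ry":0,"x":0,"y":-1,"z":95,"rz":0.003,"hand":0},
    {"rx":0,"ry":0,"x":0,"y":-1,"z":112,"rz":0.003,"hand":0},
    {"rx":0,"ry":0,"x":0,"y":-1,"z":116,"rz":0.003,"hand":0},
    {"rx":0,"ry":0,"x":0,"y":-1,"z":116,"rz":0.003,"hand":0}
  ]
}}

```text
t: 3.98
tcp_pos: [591.4, -11.1, 85.1]
orientation: [3.141, -0.0, 1.723]
ft_force: [-0.5, -0.1, -0.2]
grip_width: 0.8
grip_force: 0.0
```

```bash
python3 - <<'E'
from h import *
shift(blk(0,-150,84))
from plant import imaging
import cv2
s=imaging.snapshot("side"); cv2.imwrite("pics/s1.png",cv2.resize(s["color"][120:290,260:440,::-1],None,fx=3.3,fy=3.3,interpolation=cv2.INTER_CUBIC))
E
```

```text
t 3.975 shift [-0.3 -0.3  1.1] turn [ 0.001  -0.      0.0014] F [-0.5 -0.1 -0.2] hand 0.8496577833814176
in block [   0.3 -149.7   85.1]
```

View pics/s1.png

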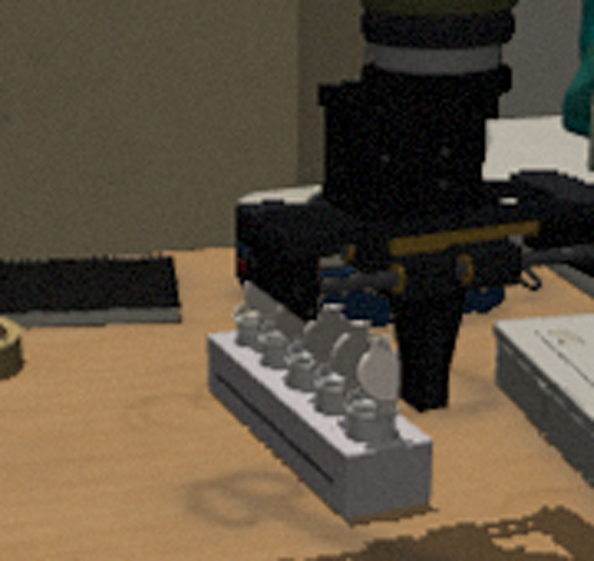

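The tip shows at crop (425,408), pixel (389,244), just off the hinge end of the row. I'll check that against the projection.

```bash
python3 -c "
from h import *
print(proj(blk(0,-150,85),'side'), proj(blk(0,-106,106),'side'))"
```

```text
[[387.93396535 241.83689616]] [[377.10184257 223.06814696]]
```

{"op": "servo_tool", "data": {
  "motion": [
    {"rx":0,"ry":0,"rz":0,"x":8,"y":0,"z":0,"hand":0},
    {"rx":0,"ry":0,"rz":0,"x":16,"y":0,"z":1,"hand":0},
    {"rx":0,"ry":0,"rz":0,"x":24,"y":0,"z":1,"hand":0},
    {"rx":0,"ry":0,"rz":0,"x":32,"y":0,"z":1,"hand":0},
    {"rx":0,"ry":0,"rz":0,"x":40,"y":0,"z":1,"hand":0},
    {"rx":0,"ry":0,"rz":0,"x":47,"y":0,"z":1,"hand":0},
    {"rx":0,"ry":0,"rz":0,"x":54,"y":0,"z":1,"hand":0},
    {"rx":0,"ry":0,"rz":0,"x":61,"y":0,"z":1,"hand":0},
    {"rx":0,"ry":0,"rz":0,"x":68,"y":0,"z":1,"hand":0},
    {"rx":0,"ry":0,"rz":0,"x":75,"y":0,"z":1,"hand":0},
    {"rx":0,"ry":0,"rz":0,"x":82,"y":0,"z":1,"hand":0},
    {"rx":0,"ry":0,"rz":0,"x":82,"y":0,"z":1,"hand":0}
  ]
}}

```text
t: 5.52
tcp_pos: [578.3, 70.7, 83.5]
orientation: [-3.142, -0.001, 1.724]
ft_force: [0.6, 0.2, 1.4]
grip_width: 0.4
grip_force: 0.4
```

```bash
python3 - <<'E'
from h import *
shift(blk(0,-68,84))
from plant import imaging
import cv2
s=imaging.snapshot("side"); cv2.imwrite("pics/s2.png",cv2.resize(s["color"][180:290,310:420,::-1],None,fx=5,fy=5,interpolation=cv2.INTER_CUBIC))
E
```

```text
t 5.525 shift [-1.1  0.2 -0.5] turn [-0.0001 -0.0007  0.002 ] F [0.6 0.2 1.4] hand 0.41005830560789003
in block [ -0.2 -66.9  83.5]
```

View pics/s2.png

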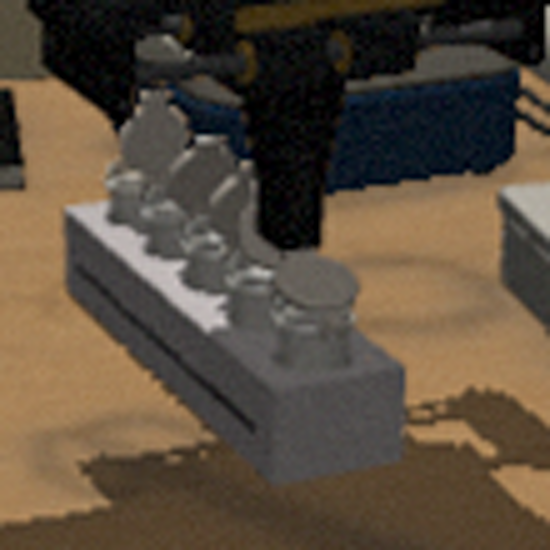

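Lid 1 (crop 315,280) is folded, the tip has reached lid 2 and lids 3 to 5 are still upright. The block hasn't moved, so I'll continue the sweep.

{"op": "servo_tool", "data": {
  "motion": [
    {"rx":0,"ry":0,"rz":0.001,"x":8,"y":0,"z":0,"hand":0},
    {"rx":0,"ry":0,"rz":0.001,"x":16,"y":0,"z":0,"hand":0},
    {"rx":0,"ry":0,"rz":0.001,"x":24,"y":0,"z":0,"hand":0},
    {"rx":0,"ry":0,"rz":0.001,"x":32,"y":0,"z":0,"hand":0},
    {"rx":0,"ry":0,"rz":0.001,"x":40,"y":0,"z":0,"hand":0},
    {"rx":0,"ry":0,"rz":0.001,"x":48,"y":0,"z":0,"hand":0},
    {"rx":0,"ry":0,"rz":0.001,"x":56,"y":0,"z":0,"hand":0},
    {"rx":0,"ry":0,"rz":0.001,"x":64,"y":0,"z":0,"hand":0},
    {"rx":0,"ry":0,"rz":0.001,"x":72,"y":0,"z":0,"hand":0},
    {"rx":0,"ry":0,"rz":0.001,"x":80,"y":0,"z":0,"hand":0},
    {"rx":0,"ry":0,"rz":0.001,"x":88,"y":0,"z":0,"hand":0},
    {"rx":0,"ry":0,"rz":0.001,"x":94,"y":0,"z":0,"hand":0}
  ]
}}

```text
t: 7.08
tcp_pos: [564.0, 163.3, 83.4]
orientation: [-3.141, -0.0, 1.722]
ft_force: [0.2, -2.3, 0.3]
grip_width: 1.0
grip_force: 0.9
```

{"op": "servo_tool", "data": {
  "motion": [
    {"rx":0,"ry":0,"rz":0,"x":8,"y":0,"z":0,"hand":0},
    {"rx":0,"ry":0,"rz":0,"x":16,"y":0,"z":0,"hand":0},
    {"rx":0,"ry":0,"rz":0,"x":24,"y":0,"z":0,"hand":0},
    {"rx":0,"ry":0,"rz":0,"x":32,"y":0,"z":0,"hand":0},
    {"rx":0,"ry":0,"rz":0,"x":40,"y":0,"z":0,"hand":0},
    {"rx":0,"ry":0,"rz":0,"x":48,"y":0,"z":0,"hand":0},
    {"rx":0,"ry":0,"rz":0,"x":56,"y":0,"z":0,"hand":0},
    {"rx":0,"ry":0,"rz":0,"x":64,"y":0,"z":0,"hand":0},
    {"rx":0,"ry":0,"rz":0,"x":72,"y":0,"z":0,"hand":0},
    {"rx":0,"ry":0,"rz":0,"x":80,"y":0,"z":0,"hand":0},
    {"rx":0,"ry":0,"rz":0,"x":88,"y":0,"z":0,"hand":0},
    {"rx":0,"ry":0,"rz":0,"x":94,"y":0,"z":0,"hand":0}
  ]
}}

```text
t: 8.57
tcp_pos: [549.9, 256.5, 83.5]
orientation: [-3.142, -0.0, 1.722]
ft_force: [0.4, 1.1, -0.7]
grip_width: 0.6
grip_force: 0.0
```

```bash
python3 - <<'E'
from h import *
shift(blk(0,-125,120))
from plant import imaging
import cv2
s=imaging.snapshot("side"); cv2.imwrite("pics/s3.png",cv2.resize(s["color"][180:290,310:420,::-1],None,fx=5,fy=5,interpolation=cv2.INTER_CUBIC))
E
```

```text
t 8.575 shift [-246.     0.3  -36.6] turn [-0.0001 -0.0004  0.0005] F [ 0.4  1.1 -0.7] hand 0.5971980798385492
in block [ -0.4 121.   83.5]
```

View pics/s3.png

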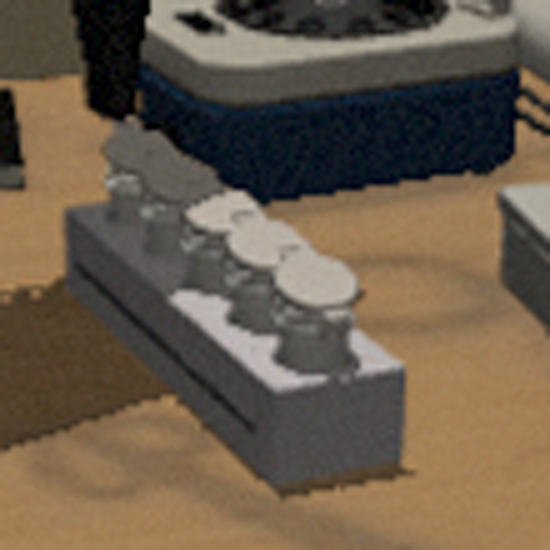

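All five lids lie folded, with their tabs slightly raised, and the block is unmoved. Next I'll press each lid straight down, starting with lid 5 to calibrate the contact height.

{"op": "servo_tool", "data": {
  "motion": [
    {"rx":0,"ry":0,"rz":0,"x":0,"y":0,"z":-10,"hand":0},
    {"rx":0,"ry":0,"rz":0,"x":-4,"y":0,"z":-16,"hand":0},
    {"rx":0,"ry":0,"rz":0,"x":-16,"y":0,"z":-16,"hand":0},
    {"rx":0,"ry":0,"rz":0,"x":-23,"y":0,"z":-15,"hand":0},
    {"rx":0,"ry":0,"rz":0,"x":-23,"y":0,"z":-8,"hand":0},
    {"rx":0,"ry":0,"rz":0,"x":-23,"y":0,"z":-2,"hand":0},
    {"rx":0,"ry":0,"rz":0,"x":-23,"y":0,"z":3,"hand":0},
    {"rx":0,"ry":0,"rz":0,"x":-23,"y":0,"z":7,"hand":0},
    {"rx":0,"ry":0,"rz":0,"x":-23,"y":0,"z":10,"hand":0},
    {"rx":0,"ry":0,"rz":0,"x":-23,"y":0,"z":11,"hand":0},
    {"rx":0,"ry":0,"rz":0,"x":-23,"y":0,"z":11,"hand":0}
  ]
}}

```text
t: 10.0
tcp_pos: [553.6, 232.7, 72.5]
orientation: [-3.142, 0.0, 1.722]
ft_force: [0.0, 0.1, 0.7]
grip_width: 0.2
grip_force: 0.0
```

{"op": "servo_tool", "data": {
  "motion": [
    {"rx":0,"ry":0,"rz":0,"x":0,"y":0,"z":0.5,"hand":0},
    {"rx":0,"ry":0,"rz":0,"x":0,"y":0,"z":1,"hand":0},
    {"rx":0,"ry":0,"rz":0,"x":0,"y":0,"z":1,"hand":0}
  ]
}}

```text
t: 10.38
tcp_pos: [553.6, 232.7, 71.6]
orientation: [3.141, 0.0, 1.722]
ft_force: [0.4, 0.0, -0.0]
grip_width: 0.5
grip_force: 0.3
```

{"op": "servo_tool", "data": {
  "motion": [
    {"rx":0,"ry":0,"rz":0,"x":0,"y":0,"z":0.5,"hand":0},
    {"rx":0,"ry":0,"rz":0,"x":0,"y":0,"z":0.8,"hand":0},
    {"rx":0,"ry":0,"rz":0,"x":0,"y":0,"z":0.8,"hand":0}
  ]
}}

```text
t: 10.75
tcp_pos: [553.7, 232.8, 71.0]
orientation: [3.141, -0.0, 1.722]
ft_force: [0.1, -0.5, 3.0]
grip_width: 0.6
grip_force: 1.2
```

{"op": "servo_tool", "data": {
  "motion": [
    {"rx":0,"ry":0,"rz":0,"x":0,"y":0,"z":0.3,"hand":0},
    {"rx":0,"ry":0,"rz":0,"x":0,"y":0,"z":0.5,"hand":0},
    {"rx":0,"ry":0,"rz":0,"x":0,"y":0,"z":0.5,"hand":0}
  ]
}}

```text
t: 11.12
tcp_pos: [553.7, 232.8, 70.9]
orientation: [3.141, -0.0, 1.722]
ft_force: [-1.6, -0.3, 4.7]
grip_width: 0.5
grip_force: 2.8
```

Contact is at z ≈ 70.9 with 4.7 N, so lid 5 is shut. I'll repeat the same press on the others, hopping over the raised tabs.

{"op": "servo_tool", "data": {
  "motion": [
    {"rx":0,"ry":0,"rz":0,"x":0,"y":0,"z":-14,"hand":0},
    {"rx":0,"ry":0,"rz":0,"x":0,"y":0,"z":-30,"hand":0},
    {"rx":0,"ry":0,"rz":0,"x":-16,"y":0,"z":-32,"hand":0},
    {"rx":0,"ry":0,"rz":0,"x":-36,"y":0,"z":-32,"hand":0},
    {"rx":0,"ry":0,"rz":0,"x":-44,"y":0,"z":-29,"hand":0},
    {"rx":0,"ry":0,"rz":0,"x":-44,"y":0,"z":-20,"hand":0},
    {"rx":0,"ry":0,"rz":0,"x":-44,"y":0,"z":-12,"hand":0},
    {"rx":0,"ry":0,"rz":0,"x":-44,"y":0,"z":-6,"hand":0},
    {"rx":0,"ry":0,"rz":0,"x":-44,"y":0,"z":-3,"hand":0},
    {"rx":0,"ry":0,"rz":0,"x":-44,"y":0,"z":-1,"hand":0},
    {"rx":0,"ry":0,"rz":0,"x":-44,"y":0,"z":0,"hand":0},
    {"rx":0,"ry":0,"rz":0,"x":-44,"y":0,"z":0,"hand":0}
  ]
}}

```text
t: 12.62
tcp_pos: [560.2, 189.7, 70.9]
orientation: [3.141, -0.001, 1.722]
ft_force: [-2.2, 0.4, 5.4]
grip_width: 0.1
grip_force: 2.3
```

{"op": "servo_tool", "data": {
  "motion": [
    {"rx":0,"ry":0,"rz":0,"x":0,"y":0,"z":-14,"hand":0},
    {"rx":0,"ry":0,"rz":0,"x":0,"y":0,"z":-30,"hand":0},
    {"rx":0,"ry":0,"rz":0,"x":-16,"y":0,"z":-32,"hand":0},
    {"rx":0,"ry":0,"rz":0,"x":-36,"y":0,"z":-32,"hand":0},
    {"rx":0,"ry":0,"rz":0,"x":-44,"y":0,"z":-29,"hand":0},
    {"rx":0,"ry":0,"rz":0,"x":-44,"y":0,"z":-20,"hand":0},
    {"rx":0,"ry":0,"rz":0,"x":-44,"y":0,"z":-12,"hand":0},
    {"rx":0,"ry":0,"rz":0,"x":-44,"y":0,"z":-6,"hand":0},
    {"rx":0,"ry":0,"rz":0,"x":-44,"y":0,"z":-3,"hand":0},
    {"rx":0,"ry":0,"rz":0,"x":-44,"y":0,"z":-1,"hand":0},
    {"rx":0,"ry":0,"rz":0,"x":-44,"y":0,"z":0,"hand":0},
    {"rx":0,"ry":0,"rz":0,"x":-44,"y":0,"z":0,"hand":0}
  ]
}}

```text
t: 14.12
tcp_pos: [566.8, 146.2, 70.9]
orientation: [3.141, -0.001, 1.722]
ft_force: [-1.8, 1.0, 4.8]
grip_width: 0.6
grip_force: 2.3
```

{"op": "servo_tool", "data": {
  "motion": [
    {"rx":0,"ry":0,"rz":0,"x":0,"y":0,"z":-14,"hand":0},
    {"rx":0,"ry":0,"rz":0,"x":0,"y":0,"z":-30,"hand":0},
    {"rx":0,"ry":0,"rz":0,"x":-16,"y":0,"z":-32,"hand":0},
    {"rx":0,"ry":0,"rz":0,"x":-36,"y":0,"z":-32,"hand":0},
    {"rx":0,"ry":0,"rz":0,"x":-44,"y":0,"z":-29,"hand":0},
    {"rx":0,"ry":0,"rz":0,"x":-44,"y":0,"z":-20,"hand":0},
    {"rx":0,"ry":0,"rz":0,"x":-44,"y":0,"z":-12,"hand":0},
    {"rx":0,"ry":0,"rz":0,"x":-44,"y":0,"z":-6,"hand":0},
    {"rx":0,"ry":0,"rz":0,"x":-44,"y":0,"z":-3,"hand":0},
    {"rx":0,"ry":0,"rz":0,"x":-44,"y":0,"z":-1,"hand":0},
    {"rx":0,"ry":0,"rz":0,"x":-44,"y":0,"z":0,"hand":0},
    {"rx":0,"ry":0,"rz":0,"x":-44,"y":0,"z":0,"hand":0}
  ]
}}

```text
t: 15.62
tcp_pos: [573.4, 102.7, 70.9]
orientation: [3.141, -0.001, 1.722]
ft_force: [-2.8, 0.9, 5.0]
grip_width: 0.4
grip_force: 2.3
```

{"op": "servo_tool", "data": {
  "motion": [
    {"rx":0,"ry":0,"rz":0,"x":0,"y":0,"z":-14,"hand":0},
    {"rx":0,"ry":0,"rz":0,"x":0,"y":0,"z":-30,"hand":0},
    {"rx":0,"ry":0,"rz":0,"x":-16,"y":0,"z":-32,"hand":0},
    {"rx":0,"ry":0,"rz":0,"x":-36,"y":0,"z":-32,"hand":0},
    {"rx":0,"ry":0,"rz":0,"x":-44,"y":0,"z":-29,"hand":0},
    {"rx":0,"ry":0,"rz":0,"x":-44,"y":0,"z":-20,"hand":0},
    {"rx":0,"ry":0,"rz":0,"x":-44,"y":0,"z":-12,"hand":0},
    {"rx":0,"ry":0,"rz":0,"x":-44,"y":0,"z":-6,"hand":0},
    {"rx":0,"ry":0,"rz":0,"x":-44,"y":0,"z":-3,"hand":0},
    {"rx":0,"ry":0,"rz":0,"x":-44,"y":0,"z":-1,"hand":0},
    {"rx":0,"ry":0,"rz":0,"x":-44,"y":0,"z":0,"hand":0},
    {"rx":0,"ry":0,"rz":0,"x":-44,"y":0,"z":0,"hand":0}
  ]
}}

```text
t: 17.12
tcp_pos: [580.1, 59.2, 70.9]
orientation: [3.141, -0.001, 1.722]
ft_force: [-2.8, 1.0, 4.5]
grip_width: 0.4
grip_force: 2.3
```

All five presses met the same height and force. I'll lift clear and check.

{"op": "servo_tool", "data": {
  "motion": [
    {"rx":0,"ry":0,"rz":0,"x":0,"y":0,"z":-10,"hand":0},
    {"rx":0,"ry":0,"rz":0,"x":0,"y":0,"z":-35,"hand":0},
    {"rx":0,"ry":0,"rz":0,"x":-20,"y":0,"z":-65,"hand":0},
    {"rx":0,"ry":0,"rz":0,"x":-50,"y":0,"z":-95,"hand":0},
    {"rx":0,"ry":0,"rz":0,"x":-80,"y":0,"z":-120,"hand":0},
    {"rx":0,"ry":0,"rz":0,"x":-100,"y":0,"z":-130,"hand":0},
    {"rx":0,"ry":0,"rz":0,"x":-100,"y":0,"z":-130,"hand":0},
    {"rx":0,"ry":0,"rz":0,"x":-100,"y":0,"z":-130,"hand":0}
  ]
}}

```text
t: 18.12
tcp_pos: [594.4, -38.4, 198.9]
orientation: [-3.14, -0.001, 1.723]
ft_force: [-0.8, -0.4, 0.3]
grip_width: 0.8
grip_force: 0.0
```

```bash
python3 - <<'E'
from plant import imaging
import cv2
s=imaging.snapshot("side"); cv2.imwrite("pics/s4.png",cv2.resize(s["color"][190:290,310:410,::-1],None,fx=6,fy=6,interpolation=cv2.INTER_CUBIC))
E
```

```text
(no output)
```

View pics/s4.png

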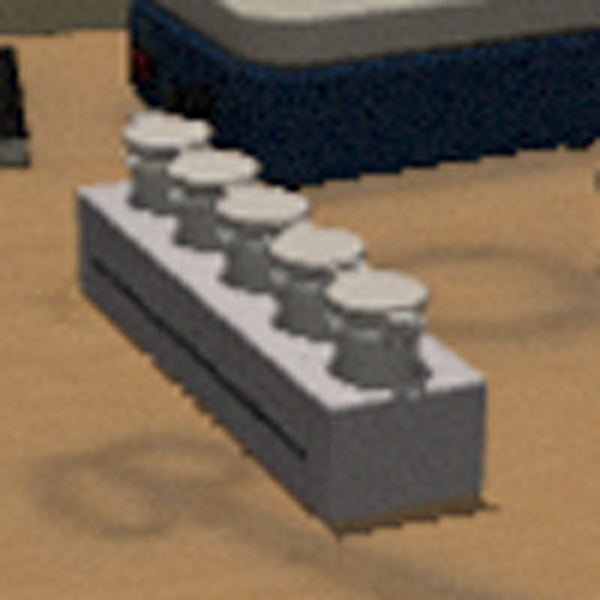

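All five lids lie flat. The block's corners are still at (80,190), (330,408) and (485,380), the same as at the start.

```bash
python3 -c "
from plant import workorder
print(workorder.hand_in())"
```

```text
the job is handed in; nothing more can be done
None
```

I folded all five lids in order from the hinge end and pressed each flat at about 5 N; the last picture shows them shut and the block where it stood. The job is handed in, but no verdict was returned.

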